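# Prop open the slide scanner's hood

## Robot

A 6-joint arm with a two-finger parallel gripper is mounted at the origin on the work surface. World frame = base frame: x ahead of the robot, y to its left, z up, the work surface at z = 0. Lengths are in m, angles in rad, forces in N, time in s.
With the tool pointing down it reaches from about 0.35 to 1 m from the base axis. Payload 7.1 kg.
Tool frame: the origin (TCP) lies between the finger pads; the fingertips stand 17 mm ahead of it and the grasp point (between the pads) lies 2 mm behind it; z points along the fingers, y is the line along which they close (so a half turn about z gives the same grasp; the last joint's range is limited). The gripper opens to 85 mm and grips with 20 to 120 N. Pads are 22 mm wide; open, the fingers measure 114 mm over their backs; the gripper's body (76 mm by 85 mm) begins 54 mm behind the grasp point. The pads swing forward as they close: fully open they stand 13 mm farther back than shut.
Start: joints at [1.124, 0.423, 1.63, -0, 1.089, -0.019], TCP at [0.259, 0.569, 0.248] pointing down, gripper open.
Joint ranges: [-3, 3], [-0.9, 2.11], [0.09, 2.58], [-1.31, 4.45], [0.11, 2.69], [-2.54, 2.54]. Speed limits (rad/s): [2.39, 2.39, 3.01, 3.14, 3.14, 3.14].

## Interface

Orientations are given as a unit quaternion [x, y, z, w].
In Python, from workcell import bot gives the robot as it stands. The module is installed in compiled form; this text tells all that it offers.
- The arm moves only by the tool arm_command, never from a script. Its argument "increments" is a list of rows, each a list of 3 entries, a list of its own where there are three numbers: the shift along the world's x, y, z each as a share of 0.03 m, from -1 to 1, then the turn, a rotation vector about the world's x, y, z each as a share of 60 degrees, from -1 to 1, then the closure, from -1 (fully open) to 1 (shut). A call has 1 to 12 rows; each row shifts and turns the commanded pose from where the row before left it; what a row does not reach is not made up. A row lasts 1/8 s, in which the tool goes at most 62.5 mm and 10.7 degrees, less where a joint would pass 70% of its speed; a pose out of reach is approached as far as the arm can. A call with a number of a shift or a turn outside -1 to 1 is refused whole. A call with a gripper value outside its range is refused whole. The fingers move at their own pace and stop on an object; "force" is the grip in N (left out, the last holds). Time passes only in rows, so rows that do not move let the fingers close. It gives the time, the measured TCP pose, the force, the opening and the grip force at its end, in the units of the state.
- bot.state(): the state, without advancing time (a new reading comes with each control period).
- bot.camera(name): name is "scene" or "side" or "wrist"; returns the picture (400x640x3 uint8, red, green, blue); there is no depth.
- bot.camera_info(name): a dict with "vertical_fov" (degrees; the focal length in pixels is half the picture's height over the tangent of half this angle, whatever the lens; pixels are square), "cx", "cy" (the principal point, pixels), "rvec" (rotation vector, rad) and "tvec" (3), from world to camera coordinates, as OpenCV has them; the wrist camera has in their place "hand_eye" (4x4, takes a point from camera to tool coordinates, whose origin is the TCP and whose axes are the flange's). Camera axes: x right, y down, z forward; pixel columns grow to the right and rows downward; lengths in m; the calibration is good to about 2 mm. A picture is of the moment at which its call begins: read the wrist's pose just before it. camera_info takes no time and is no camera call.
- bot.sign_off(): hands the job in; it is judged then, once.
Trained networks look in the newest picture that a camera, given by its name, has taken for a name from the list of things; names that differ only in an ending like _2 or _b are one class to them, and where a whole thing is asked for, a point or a joint stands for the part that bears it (a point fixed in the world has none). Each returns a list of dicts, best first, with "confidence" (0 to 1); they miss things now and then, are a little off and sometimes report something else, mostly with a low value. They report only what shows in the picture. A call takes as long as a camera call.
- bot.find_in(query, camera): "point" ([x, y, z] in m, in world coordinates, good to about 4 mm: the middle of the surface that is visible of it).
The state is a dict: "clock": time; "joints": joint angles; "qd": joint speeds; "effort": joint torques, N m; "tool_pos": TCP position; "tcp_rot": TCP orientation; "force": force on the tool from outside, world axes, zero at the start; "wrist_torque": the same for the moment, N m; "gripper_width": finger opening in m; "grasp_force": force on a finger pad.
Only numpy, scipy, OpenCV 4.12 (cv2) and the standard library are available. Lean on these libraries where they do the work, as an engineer would, in place of code of your own. Each camera call takes 0.05 s, during which the arm holds its last target. There are 200 camera calls.

## Task

The slide scanner's hood stands raised for service. Swing its red-handled prop rod all the way up to its stop, then lower the hood until its yellow socket sits on the tip of the rod, so that the rod holds the hood open, and let go. Never let the hood drop below the rod, and leave the blue tip box and the spare green-handled rod where they lie.

Things in the scene. Friction and masses are not known exactly. Their poses are not given: they have to be found in the camera images.
- scanner: Fixed cream slide scanner, 220 deep, 240 wide, 80 mm high; origin under its centre, +x to its back, front towards the robot (yaw up to 15 deg). In its axes: the hood's hinge axis lies along y at x 110, z 90; the prop rod's pivot at x -85, y -147, z 50 (outside the right-hand wall). Hood raised at its start: the rod swings freely below the yellow socket.
- prop (a joint): Angle of the prop rod (steel, 10 mm thick, 193 mm from pivot to the centre of its 14 mm ball tip). 0: level, pointing away from the robot; grows as the tip swings up and back towards the robot, to the stop at 1.088 rad, its place under the socket. Stiff hinge: it stays where left; about 2.5 N at the handle moves it.
- hood (a joint): Angle of the cream hood (218 deep, 268 wide, 25 mm skirts, 0.6 kg). 0: closed, level; grows as it opens, to 1.40. Starts at 1.24 to 1.36, held by hinge friction; below about 1.1 it sinks of its own weight. Resting on the rod: about 0.96. Yellow socket: a 40 mm notch outside the right-hand skirt, 165 mm from the hinge axis, that comes down on the tip of a rod at its stop.
- prop_handle (a point): Middle of the red handle of the prop rod: round bar 60 mm long, 14 mm thick, parallel to the hinge, sticking out sideways away from the scanner, 100 mm along the rod from the pivot, 85 mm to the side of the rod. Own axes: x along the rod to its tip, y along the handle towards the scanner.
- hood_bar (a point): Middle of the blue grab bar at the hood's free edge: round, 12 mm thick, 110 mm clear between its arms, parallel to the hood's hinge, 252 mm from the hinge axis and 34 mm beyond the panel's edge. Own axes: -x from the hinge axis to the bar, y along the bar.
- tip_box: Bystander: closed blue pipette-tip box 85 x 120 x 60 mm high, loose on the bench to the right of the scanner; origin at the centre of its underside.
- spare_rod: Bystander: spare steel rod 200 mm long with a green 60 mm cross handle, lying loose and flat on the bench, to the right and beyond; origin under the middle of the rod, at bench level.

How it is judged:
By the outcome, as a careful person would: the job done as asked, in the order asked, and still so for the second after the job is handed in, with the robot touching nothing.
It also fails if it takes over 45 s, if anything falls off the work surface, if the arm or the gripper's body presses on something with over 40 N, if the wrist force passes 120 N, or if a joint passes its speed limit or range.

## Working session

There is one attempt and no reset: what is moved stays moved. The work goes in short steps, Python scripts to look and compute and a tool call to move; the robot and the scene stay as the last step left them, time stands still between calls to the robot, and variables do not carry over. Pictures are saved under pics/ and viewed, at most 10 in all, crops included, and the job is handed in when it is done.

Besides the shell and the picture viewer there is one more tool, called after "Emit:" as name(argument=value, ...) on one line, values as JSON. arm_command: Moves the arm, as the interface text tells. Its arguments: {"type":"object","properties":{"increments":{"type":"array","items":{"type":"array"}},"force":{"type":"number"}},"required":["increments"]}

```bash
mkdir -p pics; python3 - <<'E'
from workcell import bot
import cv2,numpy as np
for c in ["scene","side"]:
    im=bot.camera(c); cv2.imwrite(f"pics/{c}0.png",im[:,:,::-1])
    print(c,bot.camera_info(c))
    for q in ["scanner","prop","hood","prop_handle","hood_bar","tip_box","spare_rod"]:
        print(q,[(np.round(d["point"],3).tolist(),round(d["confidence"],2)) for d in bot.find_in(q,c)[:2]])
print(bot.state())
E
```

```text
scene {'vertical_fov': 52.789722161822795, 'cx': 318.61000283828474, 'cy': 199.45989169562893, 'rvec': array([ 2.27801384,  1.68415779, -0.31072525]), 'tvec': array([ 0.00826144, -0.52104495,  1.27594229])}
scanner [([0.626, -0.031, 0.189], 0.76), ([0.64, -0.015, 0.251], 0.7)]
prop [([0.602, -0.17, 0.061], 0.91)]
hood [([0.636, -0.015, 0.253], 0.82)]
prop_handle [([0.606, -0.162, 0.064], 0.6)]
hood_bar [([0.642, -0.011, 0.254], 0.65)]
tip_box []
spare_rod [([0.629, -0.399, 0.01], 0.96)]
side {'vertical_fov': 56.2404129023316, 'cx': 320.3887299760225, 'cy': 205.4604580554149, 'rvec': array([ 2.18444378, -0.74575856,  0.32406669]), 'tvec': array([-0.52732564,  0.19336708,  0.634127  ])}
scanner [([0.614, -0.045, 0.087], 0.71)]
prop [([0.602, -0.169, 0.061], 0.7)]
hood [([0.634, -0.018, 0.233], 0.76)]
prop_handle [([0.603, -0.171, 0.06], 0.83)]
hood_bar [([0.634, -0.02, 0.228], 0.95)]
tip_box [([0.445, -0.42, 0.064], 0.91), ([0.602, -0.166, 0.057], 0.66)]
spare_rod [([0.618, -0.399, 0.014], 0.59)]
{'clock': 0.8, 'joints': array([ 1.12403580e+00,  4.23061739e-01,  1.62987083e+00,  2.64855963e-06,
        1.08860058e+00, -1.90107099e-02]), 'qd': array([ 0.00100876,  0.00127114,  0.00023622, -0.00106632, -0.0007304 ,
       -0.00026153]), 'effort': array([-6.06356753e-04, -5.57284284e+01, -2.82124776e+01,  4.33229303e-06,
        5.64587317e-04, -6.42956088e-07]), 'tool_pos': array([0.25924869, 0.56869942, 0.24835445]), 'tcp_rot': array([2.12248706e-01, 9.77215680e-01, 2.92200484e-05, 5.72482640e-06]), 'force': array([ 0.02175865, -0.03891679, -0.13299563]), 'wrist_torque': array([ 0.1009325 ,  0.01284593, -0.00460218]), 'grasp_force': 0.0, 'gripper_width': 0.08534760397595575}
```

View pics/scene0.png

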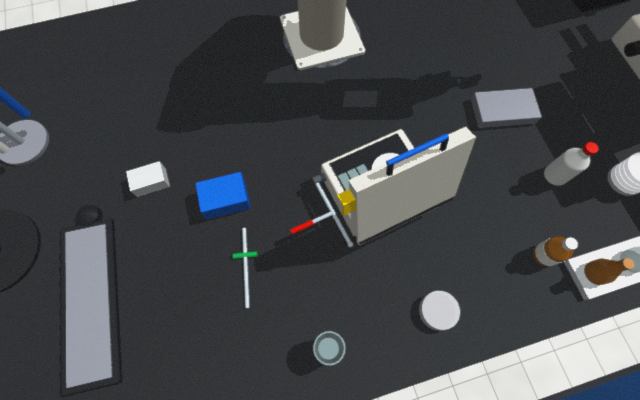

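View pics/side0.png

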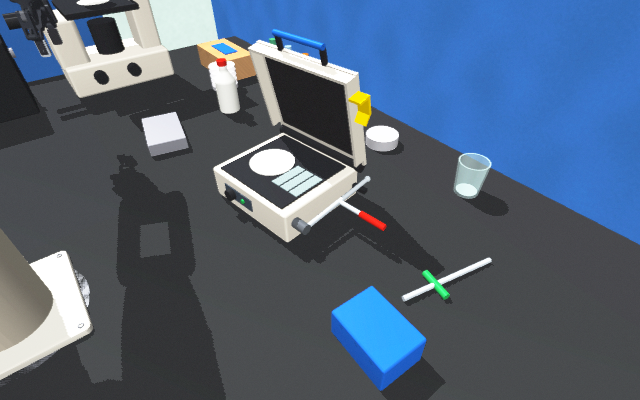

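The scene view shows the rod from pivot (318,180) to tip (350,243), its red handle at (302,227), and the blue bar from (390,163) to (447,141). In the side view the pivot is at (302,226), the tip at (368,180), the handle at (372,220), and the bar runs from (275,33) to (325,47). Next I'll fit the scanner pose and the joint angles to these pixels.

```bash
cat > h.py <<'E'
import numpy as np,cv2
from scipy.optimize import least_squares
from scipy.spatial.transform import Rotation as R
from workcell import bot
def cam(c):
    i=bot.camera_info(c); f=200/np.tan(np.radians(i["vertical_fov"]/2))
    return np.array([[f,0,i["cx"]],[0,f,i["cy"]],[0,0,1]]),i["rvec"],i["tvec"]
def proj(c,P):
    K,r,t=cam(c); return cv2.projectPoints(np.array(P,float).reshape(-1,1,3),r,t,K,None)[0].reshape(-1,2)
def tri(p1,p2):
    M=[]
    for c,p in(("scene",p1),("side",p2)):
        K,r,t=cam(c); M.append(K@np.c_[cv2.Rodrigues(r)[0],t])
    X=cv2.triangulatePoints(M[0],M[1],np.array(p1,float).reshape(2,1),np.array(p2,float).reshape(2,1)).ravel()
    return X[:3]/X[3]
def model(x,y,yaw,a,h,off=0.):
    W=lambda p:R.from_euler("z",yaw).apply(p)+[x,y,0]
    piv=np.array([-.085,-.147,.05]);d=np.array([np.cos(a),0,np.sin(a)])
    hg=np.array([.11,0,.09]);e=np.array([-np.cos(h),0,np.sin(h)]);n=np.array([np.sin(h),0,np.cos(h)])
    b=hg+.252*e+off*n
    return {k:W(v) for k,v in dict(piv=piv,tip=piv+.193*d,handle=piv+.1*d+[0,-.085,0],bar=b).items()}
def blob(im,kind,near,rad=45):
    g=im.astype(int);r,gg,b=g[...,0],g[...,1],g[...,2]
    m=(r>120)&(gg<70)&(b<70) if kind=="red" else (b>110)&(r<90)&(b>gg+40)
    yy,xx=np.nonzero(m);k=np.hypot(xx-near[0],yy-near[1])<rad
    return np.c_[xx[k],yy[k]]
E
python3 - <<'E'
from h import *
A=cv2.imread("pics/scene0.png")[:,:,::-1];B=cv2.imread("pics/side0.png")[:,:,::-1]
ra,rb=[blob(*q).mean(0) for q in((A,"red",(302,227),25),(B,"red",(372,220),25))]
ba=blob(A,"blue",(418,152),40); m=ba.mean(0)
bb=None
print("red",ra,rb,"handle",tri(ra,rb)); print("blueA",m,ba.min(0),ba.max(0))
for n,p,q in(("tip",(351,244),(369,180)),("piv",(318,180),(300,227)),("barL",(447,141),(275,33)),("barR",(390,163),(325,47))): print(n,tri(p,q))
def res(v):
    M=model(*v); s=np.vstack([proj("scene",[M[k] for k in("tip","handle","bar")])-[(351,243),ra,(418.5,152)],proj("side",[M[k] for k in("tip","handle","bar")])-[(368.5,180),rb,(300,40)]])
    return s.ravel()
s=least_squares(res,[.65,-.03,.1,.1,1.3,0],loss="soft_l1");print(s.x.round(4),s.fun.round(1));
print({k:v.round(4) for k,v in model(*s.x).items()})
E
```

```text
red [301.2578125 226.5      ] [372.24766355 220.29439252] handle [ 0.60710099 -0.23983065  0.05614434]
blueA [418.02827763 148.89203085] [387 133] [447 164]
tip [ 0.68722041 -0.13984939  0.05873152]
piv [ 0.49342489 -0.16067498  0.04422406]
barL [0.60731679 0.06157432 0.33108037]
barR [ 0.62544824 -0.06412263  0.33550242]
[ 0.5592 -0.0121  0.1446  0.0508  1.3667 -0.    ] [-1.8  2.3 -0.   0.4 -0.3  0.1 -0.6 -0.6 -0.4  0.1 -0.5 -2.3]
{'piv': array([ 0.4963, -0.1698,  0.05  ]), 'tip': array([ 0.687 , -0.142 ,  0.0598]), 'handle': array([ 0.6074, -0.2395,  0.0551]), 'bar': array([ 0.6175, -0.0036,  0.3368])}
```

Emit:
arm_command(increments=[[[0.28,-0.89,0],[0,0,-0.08],-1],[[0.28,-0.89,0],[0,0,-0.08],-1],[[0.28,-0.89,0],[0,0,-0.08],-1],[[0.28,-0.89,0],[0,0,-0.08],-1],[[0.28,-0.89,0],[0,0,-0.08],-1],[[0.28,-0.89,0],[0,0,-0.08],-1],[[0.28,-0.89,0],[0,0,-0.08],-1],[[0.28,-0.89,0],[0,0,-0.08],-1],[[0.28,-0.89,0],[0,0,-0.08],-1],[[0.28,-0.89,0],[0,0,-0.08],-1],[[0.28,-0.89,0],[0,0,-0.08],-1],[[0.28,-0.89,0],[0,0,-0.08],-1]], force=30)

```text
clock: 2.3
tool_pos: [0.3603, 0.2475, 0.2485]
tcp_rot: [0.658, 0.753, 0.0, 0.0]
force: [0.9, 0.7, 0.5]
gripper_width: 0.0857
grasp_force: 0.0
```

Emit:
arm_command(increments=[[[0.06,-0.97,0],[0,0,0],-1],[[0.06,-0.97,0],[0,0,0],-1],[[0.06,-0.97,0],[0,0,0],-1],[[0.06,-0.97,0],[0,0,0],-1],[[0.06,-0.97,0],[0,0,0],-1],[[0.06,-0.97,0],[0,0,0],-1],[[0.06,-0.97,0],[0,0,0],-1],[[0.06,-0.97,0],[0,0,0],-1],[[0.06,-0.97,0],[0,0,0],-1],[[0.06,-0.97,0],[0,0,0],-1],[[0.06,-0.97,0],[0,0,0],-1],[[0.06,-0.97,0],[0,0,0],-1]])

```text
clock: 3.8
tool_pos: [0.3817, -0.102, 0.2486]
tcp_rot: [0.657, 0.754, 0.0, 0.0]
force: [-0.2, 0.2, 0.7]
gripper_width: 0.0855
grasp_force: 0.0
```

Emit:
arm_command(increments=[[[0.52,-0.98,-0.32],[0,0,0],-1],[[0.52,-0.98,-0.32],[0,0,0],-1],[[0.52,-0.98,-0.32],[0,0,0],-1],[[0.52,-0.98,-0.32],[0,0,0],-1],[[0.52,-0.98,-0.32],[0,0,0],-1],[[0.99,0,-0.47],[0,0,0],-1],[[0.99,0,-0.47],[0,0,0],-1],[[0.99,0,-0.47],[0,0,0],-1],[[0.99,0,-0.47],[0,0,0],-1],[[0.99,0,-0.47],[0,0,0],-1],[[0,0,0],[0,0,0],-1],[[0,0,0],[0,0,0],-1]])

```text
clock: 5.3
tool_pos: [0.6075, -0.2478, 0.1297]
tcp_rot: [0.657, 0.754, -0.0, -0.0]
force: [-0.1, 1.0, -0.6]
gripper_width: 0.0854
grasp_force: 0.0
```

Emit:
arm_command(increments=[[[0.01,0,-0.64],[0,0,0],-1],[[0.01,0,-0.64],[0,0,0],-1],[[0.01,0,-0.64],[0,0,0],-1],[[0.01,0,-0.64],[0,0,0],-1],[[0,0,0],[0,0,0],1],[[0,0,0],[0,0,0],1],[[0,0,0],[0,0,0],1],[[0,0,0],[0,0,0],1],[[0,0,0],[0,0,0],1],[[0,0,0],[0,0,0],1]], force=30)

```text
clock: 6.55
tool_pos: [0.608, -0.2483, 0.0531]
tcp_rot: [0.657, 0.754, -0.001, -0.001]
force: [-5.1, -2.9, 0.8]
gripper_width: 0.0129
grasp_force: 29.4
```

```bash
python3 - <<'E'
from h import *
s=bot.state();print(s["tool_pos"],s["force"],s["gripper_width"],s["grasp_force"])
cv2.imwrite("pics/side1.png",bot.camera("side")[:,:,::-1])
P=[model(.5592,-.0121,.1446,a,1.36)["handle"] for a in np.r_[.0508,np.arange(.15,1.06,.1),1.088]]
print(np.diff(P,axis=0).round(4)/.03)
E
```

```text
[ 0.60804356 -0.24828051  0.0531107 ] [-5.11224874 -2.87668666  0.80561952] 0.012876586700911472 29.424240589141846
[[-0.03333333 -0.00333333  0.33      ]
 [-0.06666667 -0.01        0.32666667]
 [-0.09666667 -0.01333333  0.31666667]
 [-0.13       -0.02        0.30666667]
 [-0.15666667 -0.02333333  0.29333333]
 [-0.18666667 -0.02666667  0.27333333]
 [-0.21333333 -0.03        0.25333333]
 [-0.23666667 -0.03333333  0.23333333]
 [-0.25666667 -0.03666667  0.20666667]
 [-0.27666667 -0.04        0.18      ]
 [-0.11       -0.01666667  0.06      ]]
```

View pics/side1.png

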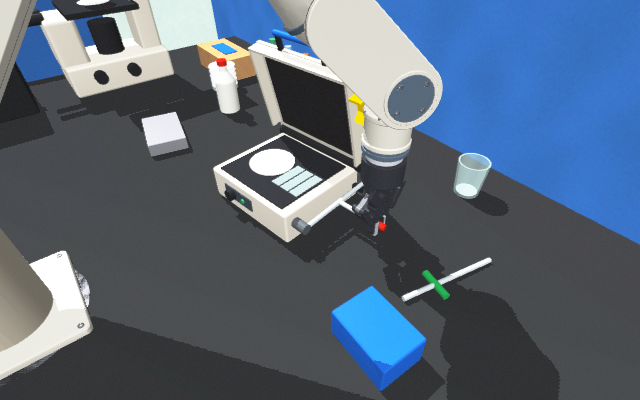

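The handle is gripped: red shows between the fingers at (382,226), and the opening is about 13 mm. Now I'll swing the rod up its arc.

Emit:
arm_command(increments=[[[-0.03,0,0.33],[0,0,0],1],[[-0.07,-0.01,0.33],[0,0,0],1],[[-0.1,-0.01,0.32],[0,0,0],1],[[-0.13,-0.02,0.31],[0,0,0],1],[[-0.16,-0.02,0.29],[0,0,0],1],[[-0.19,-0.03,0.27],[0,0,0],1],[[-0.21,-0.03,0.25],[0,0,0],1],[[-0.24,-0.03,0.23],[0,0,0],1],[[-0.26,-0.04,0.21],[0,0,0],1]])

```text
clock: 7.72
tool_pos: [0.5703, -0.2544, 0.1316]
tcp_rot: [0.657, 0.754, 0.001, 0.003]
force: [7.0, -3.6, 1.1]
gripper_width: 0.013
grasp_force: 29.4
```

Emit:
arm_command(increments=[[[-0.28,-0.04,0.18],[0,0,0],1],[[-0.11,-0.02,0.06],[0,0,0],1],[[0,0,0],[0,0,0],1]])

```text
clock: 8.1
tool_pos: [0.5594, -0.2562, 0.1398]
tcp_rot: [0.657, 0.754, 0.002, 0.004]
force: [5.4, -0.2, 7.2]
gripper_width: 0.0128
grasp_force: 29.6
```

Emit:
arm_command(increments=[[[-0.15,-0.02,0.08],[0,0,0],1],[[-0.15,-0.02,0.08],[0,0,0],1],[[0,0,0],[0,0,0],1]])

```text
clock: 8.48
tool_pos: [0.5543, -0.257, 0.1434]
tcp_rot: [0.657, 0.754, 0.004, 0.007]
force: [25.8, 2.0, -13.4]
gripper_width: 0.0128
grasp_force: 30.2
```

```bash
python3 - <<'E'
from h import *
for c in("scene","side"): cv2.imwrite(f"pics/{c}2.png",bot.camera(c)[:,:,::-1])
for c in("scene","side"):
  for a in(1.0,1.088):
    M=model(.5592,-.0121,.1446,a,1.36); print(c,a,proj(c,[M["tip"],M["handle"],M["piv"]]).round(0).tolist())
E
python3 -c "
import cv2,numpy as np
a=cv2.imread('pics/scene2.png')[100:280,240:480];b=cv2.imread('pics/side2.png')[20:260,200:440]
a=cv2.resize(a,(400,300));b=cv2.resize(b,(400,400));cv2.imwrite('pics/c2.png',np.hstack([np.vstack([a,np.zeros((100,400,3),a.dtype)]),b]))"
```

```text
scene 1.0 [[335.0, 191.0], [292.0, 200.0], [315.0, 181.0]]
scene 1.088 [[333.0, 183.0], [290.0, 196.0], [315.0, 181.0]]
side 1.0 [[343.0, 133.0], [359.0, 200.0], [305.0, 227.0]]
side 1.088 [[337.0, 132.0], [356.0, 201.0], [305.0, 227.0]]
```

View pics/c2.png

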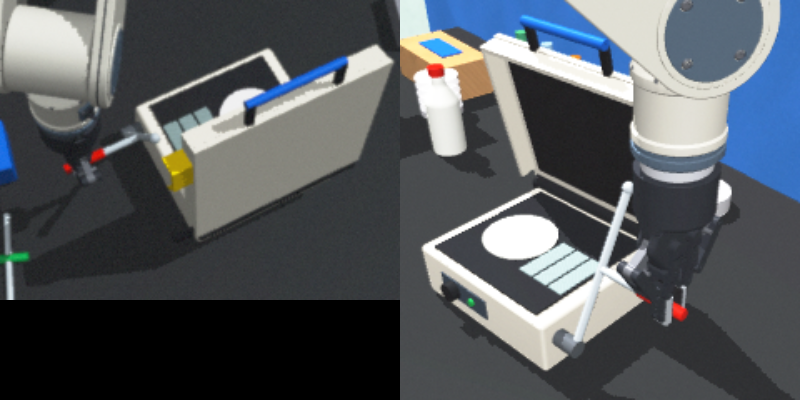

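The side crop puts the tip at (336,132) in full-image pixels, which matches the predicted stop position, and about 29 N opposes the push. So the rod is at its stop. I'll ease off, release and rise.

Emit:
arm_command(increments=[[[0.15,0.02,-0.08],[0,0,0],1],[[0,0,0],[0,0,0],-1],[[0,0,0],[0,0,0],-1],[[0,0,0],[0,0,0],-1],[[0,0,0],[0,0,0],-1],[[0,0,0],[0,0,0],-1],[[0,0,0],[0,0,0],-1],[[0,0,0.4],[0,0,0],-1],[[0,0,0.9],[0,0,0],-1],[[0,0,0.9],[0,0,0],-1]])

```text
clock: 9.82
tool_pos: [0.5515, -0.2561, 0.2062]
tcp_rot: [0.657, 0.754, 0.0, 0.0]
force: [0.5, 0.2, -0.9]
gripper_width: 0.0852
grasp_force: 0.0
```

Emit:
arm_command(increments=[[[0,0,1],[0,0,0],-1],[[0,0,1],[0,0,0],-1],[[0,0,1],[0,0,0],-1],[[0,0,1],[0,0,0],-1],[[0,0,1],[0,0,0],-1],[[0,0,1],[0,0,0],-1],[[0,0,1],[0,0,0],-1],[[0,0,0],[0,0,0],-1]])

```text
clock: 10.82
tool_pos: [0.5522, -0.2564, 0.4184]
tcp_rot: [0.657, 0.754, 0.001, 0.003]
force: [-0.8, 0.1, -0.6]
gripper_width: 0.0853
grasp_force: 0.0
```

```bash
python3 - <<'E'
from h import *
s=bot.state();print(s["tool_pos"],s["force"],s["gripper_width"])
I={c:bot.camera(c) for c in("scene","side")}
for c in I: cv2.imwrite(f"pics/{c}3.png",I[c][:,:,::-1])
ra,rb=[blob(*q) for q in((I["scene"],"red",(290,196),22),(I["side"],"red",(356,201),25))]
print(len(ra),len(rb),ra.mean(0),rb.mean(0),tri(ra.mean(0),rb.mean(0)),model(.5592,-.0121,.1446,1.088,1.36)["handle"])
b=blob(I["scene"],"blue",(418,152),40);print(len(b),b.mean(0),b.min(0),b.max(0))
b=blob(I["side"],"blue",(300,40),32);print(len(b),b.mean(0))
E
```

```text
[ 0.55223891 -0.2564238   0.41837675] [-0.75307528  0.14588962 -0.6204257 ] 0.08534248325807073
143 257 [290.20979021 196.69230769] [357.63424125 201.35797665] [ 0.55552541 -0.24821812  0.13737926] [ 0.55445876 -0.24723718  0.13857002]
390 [418.06410256 148.86666667] [387 133] [447 164]
2124 [303.08992467  31.52683616]
```

View pics/side3.png

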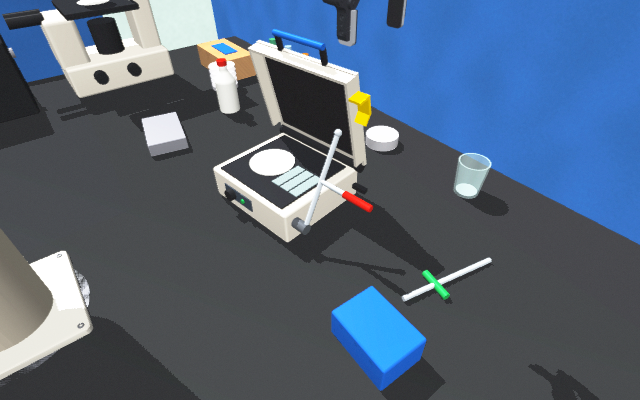

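The rod stands at its stop: the tip is at (337,132), the measured handle is within about 1 mm of the model, and the hood hasn't moved. Next is the grab bar.

Emit:
arm_command(increments=[[[0.24,0.94,0],[0,0,0],-1],[[0.24,0.94,0],[0,0,0],-1],[[0.24,0.94,0],[0,0,0],-1],[[0.24,0.94,0],[0,0,0],-1],[[0.24,0.94,0],[0,0,0],-1],[[0.24,0.94,0],[0,0,0],-1],[[0.24,0.94,0],[0,0,0],-1],[[0.24,0.94,0],[0,0,0],-1],[[0.24,0.94,0],[0,0,0],-1],[[0,0,0],[0,0,0],-1]])

```text
clock: 12.18
tool_pos: [0.6159, -0.0006, 0.4131]
tcp_rot: [0.656, 0.755, -0.001, -0.001]
force: [0.2, 0.3, 0.1]
gripper_width: 0.085
grasp_force: 0.0
```

Emit:
arm_command(increments=[[[0,0,-0.54],[0,0,0],-1],[[0,0,-0.54],[0,0,0],-1],[[0,0,-0.54],[0,0,0],-1],[[0,0,-0.54],[0,0,0],-1],[[0,0,-0.54],[0,0,0],-1],[[0,0,0],[0,0,0],-1]])

```text
clock: 12.92
tool_pos: [0.6155, -0.0023, 0.332]
tcp_rot: [0.657, 0.754, -0.001, -0.001]
force: [-0.3, 0.0, 0.2]
gripper_width: 0.0853
grasp_force: 0.0
```

```bash
python3 - <<'E'
from h import *
s=bot.state();print(s["tool_pos"],s["force"],s["gripper_width"])
I={c:bot.camera(c) for c in("side","wrist")}
cv2.imwrite("pics/c4.png",np.vstack([cv2.resize(I["side"][0:150,200:440],(480,300)),cv2.resize(I["wrist"],(480,300))])[:,:,::-1])
E
```

```text
[ 0.61549006 -0.00227335  0.3319733 ] [-0.30729015  0.0364965   0.20761749] 0.08528231551321114
```

View pics/c4.png

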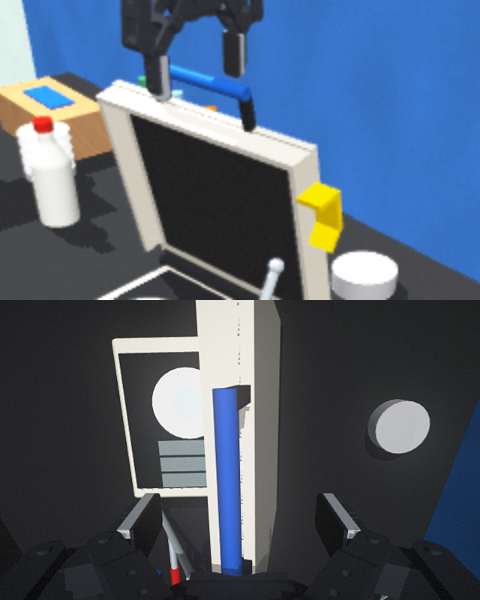

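Both views show the blue bar lying between the open fingers (wrist crop column 228, side crop about (190,78)). I'll close on it.

Emit:
arm_command(increments=[[[0,0,0.1],[0,0,0],1],[[0,0,0],[0,0,0],1],[[0,0,0],[0,0,0],1],[[0,0,0],[0,0,0],1],[[0,0,0],[0,0,0],1],[[0,0,0],[0,0,0],1]], force=40)

```text
clock: 13.78
tool_pos: [0.6161, -0.0022, 0.3371]
tcp_rot: [0.657, 0.754, -0.0, -0.0]
force: [-1.4, -0.6, 3.6]
gripper_width: 0.0106
grasp_force: 39.1
```

```bash
python3 - <<'E'
from h import *
s=bot.state();p=s["tool_pos"];print(p,s["force"],s["gripper_width"],s["grasp_force"])
q=p+[0,0,.002]; y=.1446
l=R.from_euler("z",-y).apply(q-[.5592,-.0121,0])-[.11,0,.09]; h0=np.arctan2(l[2],-l[0]); print("h",h0,np.hypot(l[0],l[2]))
h=np.linspace(h0,.98,12);r=.252
P=R.from_euler("z",y).apply(np.c_[-r*np.cos(h),0*h,r*np.sin(h)])
print((np.diff(P,axis=0)/.03).round(2), "turn share",((h[0]-h[1])/np.radians(60)*np.array([np.sin(y),-np.cos(y)])).round(4))
E
```

```text
[ 0.61613562 -0.00223003  0.33707007] [-1.44506389 -0.56883162  3.64221762] 0.010649477715797617 39.058470726013184
h 1.364067037616469 0.2544887767135937
[[-0.28 -0.04 -0.07]
 [-0.28 -0.04 -0.08]
 [-0.28 -0.04 -0.08]
 [-0.27 -0.04 -0.09]
 [-0.27 -0.04 -0.1 ]
 [-0.27 -0.04 -0.11]
 [-0.26 -0.04 -0.12]
 [-0.26 -0.04 -0.13]
 [-0.25 -0.04 -0.14]
 [-0.25 -0.04 -0.15]
 [-0.24 -0.04 -0.16]] turn share [ 0.0048 -0.033 ]
```

Emit:
arm_command(increments=[[[-0.28,-0.04,-0.07],[0.005,-0.033,0],1],[[-0.28,-0.04,-0.08],[0.005,-0.033,0],1],[[-0.28,-0.04,-0.08],[0.005,-0.033,0],1],[[-0.27,-0.04,-0.09],[0.005,-0.033,0],1],[[-0.27,-0.04,-0.1],[0.005,-0.033,0],1],[[-0.27,-0.04,-0.11],[0.005,-0.033,0],1],[[-0.26,-0.04,-0.12],[0.005,-0.033,0],1]])

```text
clock: 14.65
tool_pos: [0.5595, -0.0113, 0.3185]
tcp_rot: [0.652, 0.748, 0.094, 0.081]
force: [-1.8, -1.9, 5.8]
gripper_width: 0.0103
grasp_force: 39.9
```

Emit:
arm_command(increments=[[[-0.26,-0.04,-0.13],[0.005,-0.033,0],1],[[-0.25,-0.04,-0.14],[0.005,-0.033,0],1],[[-0.12,-0.02,-0.07],[0,-0.016,0],1],[[0,0,0],[0,0,0],1]])

```text
clock: 15.15
tool_pos: [0.5396, -0.0145, 0.308]
tcp_rot: [0.648, 0.744, 0.125, 0.109]
force: [-8.2, -5.3, 10.0]
gripper_width: 0.0107
grasp_force: 40.3
```

```bash
python3 - <<'E'
from h import *
s=bot.state();p=s["tool_pos"];print(p,s["force"],s["wrist_torque"],s["grasp_force"])
z=R.from_quat(s["tcp_rot"]).apply([0,0,1]); q=p-.002*z
l=R.from_euler("z",-.1446).apply(q-[.5592,-.0121,0])-[.11,0,.09]; print("h",np.arctan2(l[2],-l[0]),np.hypot(l[0],l[2]))
I={c:bot.camera(c) for c in("side","scene")}
cv2.imwrite("pics/c5.png",np.vstack([cv2.resize(I["side"][50:200,220:460],(480,300)),cv2.resize(I["scene"][100:250,240:480],(480,300))])[:,:,::-1])
E
```

```text
[ 0.5396082  -0.01445382  0.30802028] [-8.1701984  -5.32863826 10.02410068] [-0.7033162   0.8741995  -0.00657961] 40.326181054115295
h 1.0356362888586403 0.25565486923189973
```

View pics/c5.png

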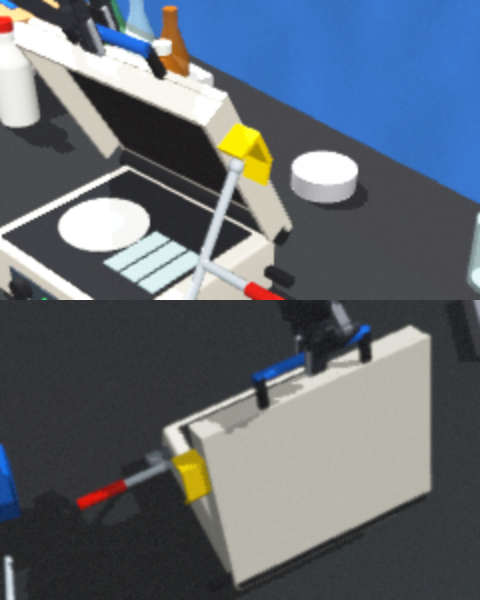

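The rod tip (side crop about (236,165)) sits right under the yellow notch, with the hood at about 1.04. I'll lower the rest in small steps and watch the force.

Emit:
arm_command(increments=[[[-0.13,-0.02,-0.08],[0.002,-0.018,0],1],[[-0.13,-0.02,-0.09],[0.002,-0.018,0],1],[[-0.13,-0.02,-0.09],[0.002,-0.018,0],1],[[0,0,0],[0,0,0],1]])

```text
clock: 15.75
tool_pos: [0.528, -0.0163, 0.3007]
tcp_rot: [0.644, 0.74, 0.145, 0.128]
force: [-12.2, -7.4, 17.0]
gripper_width: 0.0109
grasp_force: 41.0
```

Emit:
arm_command(increments=[[[-0.1,-0.01,-0.07],[0.002,-0.015,0],1],[[0,0,0],[0,0,0],1]])

```text
clock: 16.0
tool_pos: [0.5253, -0.0167, 0.2989]
tcp_rot: [0.643, 0.739, 0.151, 0.133]
force: [-14.0, -6.5, 17.5]
gripper_width: 0.0107
grasp_force: 41.2
```

```bash
python3 - <<'E'
from h import *
s=bot.state();p=s["tool_pos"];print(p,s["force"],s["wrist_torque"],s["grasp_force"])
z=R.from_quat(s["tcp_rot"]).apply([0,0,1]); q=p-.002*z
l=R.from_euler("z",-.1446).apply(q-[.5592,-.0121,0])-[.11,0,.09]; print("h",np.arctan2(l[2],-l[0]),np.hypot(l[0],l[2]))
I={c:bot.camera(c) for c in("side","scene")}
cv2.imwrite("pics/c6.png",np.vstack([cv2.resize(I["side"][50:200,220:460],(480,300)),cv2.resize(I["scene"][100:250,240:480],(480,300))])[:,:,::-1])
E
```

```text
[ 0.52534489 -0.01671583  0.29893384] [-14.04898923  -6.50790049  17.53319208] [-0.85872696  1.11197135 -0.17410553] 41.175482869148254
h 0.9683422384330505 0.25580656173746646
```

View pics/c6.png

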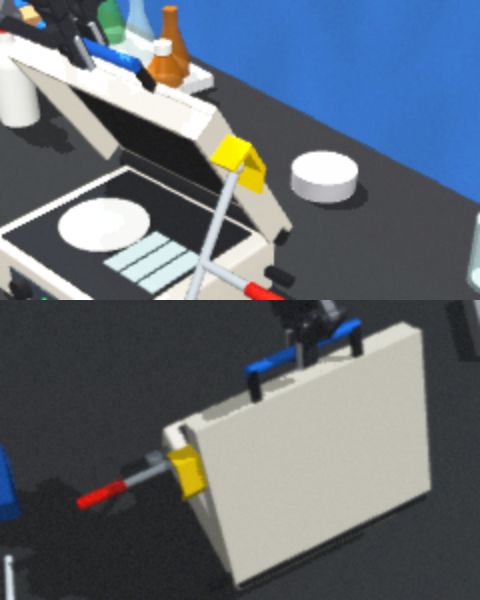

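The tip is inside the notch. The force is mostly radial, which is arm bias, so the hood isn't resting on the rod yet. I'll relieve the radial load and continue down.

Emit:
arm_command(increments=[[[-0.1,-0.02,0.0],[0,-0.01,0],1],[[-0.07,-0.01,-0.04],[0,-0.01,0],1],[[0,0,0],[0,0,0],1]])

```text
clock: 16.48
tool_pos: [0.5204, -0.0175, 0.2958]
tcp_rot: [0.642, 0.737, 0.158, 0.14]
force: [2.0, -7.3, -2.4]
gripper_width: 0.0105
grasp_force: 40.2
```

Emit:
arm_command(increments=[[[-0.07,-0.01,-0.05],[0,-0.01,0],1],[[0,0,0],[0,0,0],1]])

```text
clock: 16.73
tool_pos: [0.5198, -0.0176, 0.2954]
tcp_rot: [0.641, 0.736, 0.162, 0.145]
force: [6.8, -3.5, -1.5]
gripper_width: 0.0108
grasp_force: 39.9
```

The hood has stopped moving and now pushes back with about 5 N, so it's resting on the rod. I'll release and back out along the tool axis.

Emit:
arm_command(increments=[[[0,0,0],[0,0,0],-1],[[0,0,0],[0,0,0],-1],[[0,0,0],[0,0,0],-1],[[0,0,0],[0,0,0],-1],[[0,0,0],[0,0,0],-1],[[0,0,0],[0,0,0],-1],[[-0.2,-0.03,0.36],[0,0,0],-1],[[-0.4,-0.06,0.72],[0,0,0],-1],[[-0.4,-0.06,0.72],[0,0,0],-1],[[-0.4,-0.06,0.72],[0,0,0],-1],[[-0.4,-0.06,0.72],[0,0,0],-1],[[0,0,0],[0,0,0],-1]])

```text
clock: 18.23
tool_pos: [0.4643, -0.0253, 0.3942]
tcp_rot: [0.64, 0.736, 0.163, 0.145]
force: [1.2, -0.1, 0.2]
gripper_width: 0.0851
grasp_force: 0.0
```

```bash
python3 - <<'E'
from h import *
s=bot.state();print(s["clock"],s["tool_pos"],s["force"],R.from_quat(s["tcp_rot"]).apply([0,0,1]))
I={c:bot.camera(c) for c in("side","scene")}
cv2.imwrite("pics/c7.png",np.vstack([cv2.resize(I["side"][30:230,200:520],(480,300)),cv2.resize(I["scene"][80:280,190:510],(480,300))])[:,:,::-1])
ra,rb=[blob(*q).mean(0) for q in((I["scene"],"red",(290,196),22),(I["side"],"red",(356,201),25))]
print(tri(ra,rb))
E
```

```text
18.225 [ 0.46431845 -0.02526895  0.39419047] [ 1.23136796 -0.08380798  0.1839616 ] [ 0.42213909  0.05332702 -0.90496122]
[ 0.55513082 -0.24896445  0.13776872]
```

View pics/c7.png

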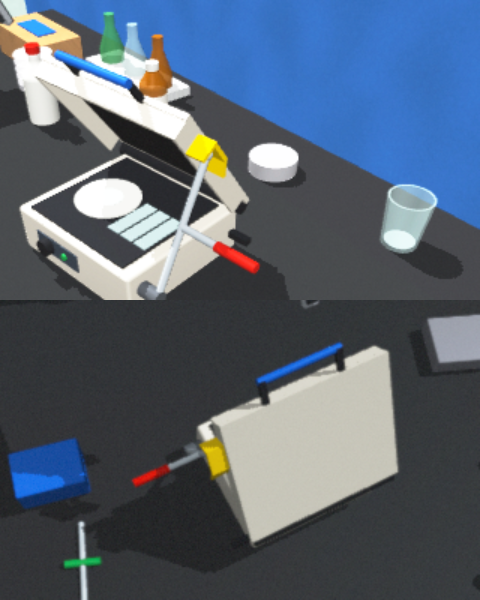

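The hood rests with its yellow socket (side crop about (203,150)) on the rod tip. The rod is still at its stop, the tip box and spare rod are where they were, and the gripper is clear. Before handing in, I'll let a second pass to check that nothing moves.

Emit:
arm_command(increments=[[[0,0,0],[0,0,0],-1],[[0,0,0],[0,0,0],-1],[[0,0,0],[0,0,0],-1],[[0,0,0],[0,0,0],-1],[[0,0,0],[0,0,0],-1],[[0,0,0],[0,0,0],-1],[[0,0,0],[0,0,0],-1],[[0,0,0],[0,0,0],-1]])

```text
clock: 19.32
tool_pos: [0.4642, -0.025, 0.3918]
tcp_rot: [0.641, 0.737, 0.161, 0.143]
force: [-0.1, -0.4, -0.2]
gripper_width: 0.0856
grasp_force: 0.0
```

```bash
python3 - <<'E'
from h import *
a=cv2.imread("pics/c7.png")[:300,:,::-1]
b=cv2.resize(bot.camera("side")[30:230,200:520],(480,300))
d=np.abs(a.astype(int)-b).max(2); print("changed px",(d>60).sum())
if (d>60).sum()<300: print(bot.sign_off())
E
```

```text
changed px 70
the job is handed in; nothing more can be done
None
```

The job is handed in at about 19 s: the red-handled rod is at its stop with the hood's yellow socket resting on its tip, the gripper is clear, and the tip box and spare rod were not touched.

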